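# Clamp a bottle to the set force

### The arm

A 7-joint arm with a two-finger parallel gripper is mounted at the origin on a cart in front of the work surface, level with it; the furniture and walls round the work are solid. World frame = base frame: x ahead of the robot, y to its left, z up, the work surface at z = 0. Lengths are in m, angles in rad, forces in N, time in s.
With the tool pointing down it reaches from about 0.4 to 0.875 m from the base axis. Payload 4.4 kg.
Tool frame: the origin (TCP) lies between the finger pads; the fingertips stand 8 mm ahead of it and the grasp point (between the pads) lies 11 mm behind it; z points along the fingers, y is the line along which they close (so a half turn about z gives the same grasp; the last joint's range is limited). The gripper opens to 85 mm and grips with 20 to 120 N. Pads are 22 mm wide; open, the fingers measure 114 mm over their backs; the gripper's body (76 mm by 85 mm) begins 54 mm behind the grasp point. The pads swing forward as they close: fully open they stand 13 mm farther back than shut.
Start: joints at [-1.352, 0.628, 0.038, 1.517, -0.027, 0.996, -0.02], TCP at [0.183, 0.624, 0.239] pointing down, gripper open.
Joint ranges: [-3.06, 3.06], [-0.37, 2.12], [-1.25, 1.32], [0.18, 2.47], [-1.1, 4.24], [0.23, 1.98], [-2.94, 2.94]. Speed limits (rad/s): [2.57, 2.57, 3.14, 3.14, 3.14, 3.14, 3.14].

### API

Orientations are given as a rotation vector (axis times angle).
In Python, from cell import manip, eyes, order gives the robot as it stands.
- The arm moves only by the shell command python3 -m jog 'ROWS' [OPENING] [FORCE]. ROWS is JSON, a list of rows, each a list of 6 numbers: the shift along the tool's x, y, z in cm, then the turn, a rotation vector about the tool's x, y, z in degrees. A call has 1 to 12 rows; each row is the pose to reach, as a shift and turn from the pose commanded when the call began, along the tool's axes at that moment; what a row does not reach only later rows make up. A row lasts 1/10 s, in which the tool goes at most 50 mm and 8.59 degrees, less where a joint would pass 70% of its speed; a pose out of reach is approached as far as the arm can. A call with a gripper value outside its range is refused whole. OPENING is the finger opening in cm, from 0 to 8.54, set as the call begins (- or left out, the last holds). The fingers move at their own pace and stop on an object; FORCE is the grip in N (left out, the last holds). Time passes only in rows, so rows that repeat a pose let the fingers close. It gives the time, the measured TCP pose, the force, the opening and the grip force at its end, in the units of the state.
- manip.sense(): the state, without advancing time (a new reading comes with each control period).
- eyes.get_image(name): name is "scene" or "top"; returns a dict with "frame" (400x640x3 uint8, red, green, blue), "camera_matrix" (3x3 intrinsics, pixels), "D" ([k1, k2, p1, p2, k3] as OpenCV has them; the pictures are not rectified), "world_from_camera" (4x4, takes a point from camera to world coordinates). Camera axes: x right, y up, looking along -z (the intrinsics and any distortion apply to the point x, -y, -z); pixel columns grow to the right and rows downward; lengths in m; the calibration is good to about 2 mm. A picture is of the moment at which its call begins. There is no depth.
- order.hand_in(): hands the job in; it is judged then, once.
The state is a dict: "clock": time; "qpos": joint angles; "joint_velocities": joint speeds; "effort": joint torques, N m; "tool_pos": TCP position; "ee_rot": TCP orientation; "wrist_force": force on the tool from outside, world axes, zero at the start; "ft_torque": the same for the moment, N m; "grip_width": finger opening in m; "finger_force": force on a finger pad.
Only numpy, scipy, OpenCV 4.12 (cv2) and the standard library are available. Lean on these libraries where they do the work, as an engineer would, in place of code of your own. Each camera call takes 0.05 s, during which the arm holds its last target. There are 200 camera calls.

### The job

Stand the small squat screw-cap bottle upright on the bed of the bench clamp, between its open jaws, and wind the crank clockwise until the sprung indicator tab pops right up out of the moving carriage, so that the bottle is held firmly for its cap to be undone later. Stop once the tab is up: half a turn more would over-tighten the clamp and may crack the glass. Leave the bottle clamped and do not shift the wash bottle, the beaker or the larger bottle beside the clamp.

Things in the scene. Friction and masses are not known exactly. Their poses are not given: they have to be found in the camera images.
- bottle: Small squat clear bottle, ribbed blue screw cap, 56 mm in diameter, 108 mm tall, loose and upright. Origin at the centre of its underside, z up. The body is straight up to 46 mm, then narrows; the cap, 46 mm wide, spans 80 to 108 mm above the origin and is the best grasp (from above, any direction).
- clamp: Grey bench clamp, bolted down; base 250 x 100 x 15 mm. Origin on the worktop under the bottle's seat. x axis along the jaws: fixed V jaw at +x (ends at +63 mm), flat moving jaw, carriage and crank at -x (base ends at -185 mm). Jaws 72 to 76 mm wide in y, all tops but the crank's at most 65 mm above the worktop. Fully open, the moving face is at x = -44 mm.
- seat (a point): Point on the clamp's bed, 15 mm above the worktop, where the centre of the bottle's underside ends when pressed home in the V jaw. Axes as the clamp's. Stand the bottle about 4 mm to the -x side of this point (9 mm or more is free on that side), within 10 mm in y, or its edge rides on a jaw. Tightening slides it home and centres it.
- crank_axis (a point): Point on the vertical axis of the crank, 115 mm above the worktop, 148 mm from the seat towards the clamp's -x. Below it the gear housing; the crank arm sweeps a circle of 51 mm radius, 75 to 93 mm above the worktop.
- handle (a point): Grip point on the axis of the crank's upright black sleeve (25 mm in diameter, top 141 mm above the worktop, this point 117 mm), 40 mm from the crank's axis. The sleeve spins freely on its pin, so a gripper holding it from above can follow the circle without turning. About 3 to 5 N along the circle turns it.
- crank (a joint): Turn of the crank in rad: 0 fully open, grows clockwise seen from above (tightening), stop at 18.5; starts between 0 and 4. Self-locking: stays where left. At 0 the sleeve lies on the clamp's -x side of the axis. One turn moves the jaw 10 mm. With the bottle in, the tab is fully up at about 15.
- tab (a joint): Height of the top of the indicator tab above its slot in the top of the moving carriage, in m: a bare metal plate 40 x 8 mm. -0.026 at rest, hidden inside; it shows (0) at a clamping force of about 11 N and is fully up at 0.016, about a third of a turn later, where it stops. At least 0.010 counts as up.
- jaw (a joint): Squeeze of the springs between moving jaw and carriage in m: 0 while nothing is clamped, then grows about 1.5 mm per radian of crank. The tab shows at about 0.0045 and is fully up at about 0.0072; more than 0.012 (half a turn after the tab is fully up) is over-tightened.
- wash_bottle: Bystander: white squeeze wash bottle with a red spout, 215 mm tall, at the left. Leave it alone. Origin at its underside.
- beaker: Bystander: empty 50 mL beaker, 45 mm in diameter, 56 mm tall, behind the small bottle. Leave it alone. Origin at the centre of its underside.
- big_bottle: Bystander: larger bottle with a blue cap, 86 mm in diameter, 182 mm tall, to the right of the clamp. Leave it alone. Origin at the centre of its underside.
Not all that is in view belongs to the job. Leave any brown look-alike of the bottle alone.

How it is judged:
By the outcome, as a careful person would: the job done as asked, in the order asked, and still so for the second after the job is handed in, with the robot touching nothing.
It also fails if it takes over 72 s, if anything falls off the work surface, if the arm or the gripper's body presses on something with over 40 N, if the wrist force passes 120 N, or if a joint passes its speed limit or range.

## Working session

There is one attempt and no reset: what is moved stays moved. The work goes in short steps, Python scripts to look and compute and a shell command to move; the robot and the scene stay as the last step left them, time stands still between calls to the robot, and variables do not carry over. Pictures are saved under pics/ and viewed, at most 10 in all, crops included, and the job is handed in when it is done.

```bash
ls; mkdir -p pics; cat > h.py <<'E'
import numpy as np, cv2
from cell import manip, eyes, order
from scipy.spatial.transform import Rotation as R
def shot(n,f):
    d=eyes.get_image(n); cv2.imwrite('pics/'+f,d['frame'][:,:,::-1]); np.save('pics/'+n+'.npy',d,allow_pickle=True); return d
def load(n): return np.load('pics/'+n+'.npy',allow_pickle=True).item()
def onz(d,u,v,z):
    p=cv2.undistortPoints(np.array([[[u,v]]],float),np.array(d['camera_matrix'],float),np.array(d['D'],float))[0,0]
    T=np.array(d['world_from_camera']); r=T[:3,:3]@[p[0],-p[1],-1]; c=T[:3,3]
    return c+r*(z-c[2])/r[2]
def proj(d,P):
    T=np.linalg.inv(np.array(d['world_from_camera'])); q=(T[:3,:3]@np.atleast_2d(P).T).T+T[:3,3]
    q=q*[1,-1,-1]
    return cv2.projectPoints(q,np.zeros(3),np.zeros(3),np.array(d['camera_matrix'],float),np.array(d['D'],float))[0][:,0]
def tool(P):
    s=manip.sense(); r=R.from_rotvec(s['ee_rot']); return r.inv().apply(np.array(P)-s['tool_pos'])*100
E
python3 - <<'E'
from h import *
a=shot('scene','s1.png');b=shot('top','t1.png')
for d in(a,b): print(np.round(d['world_from_camera'],3).tolist(),np.round(d['camera_matrix'],1).tolist())
s=manip.sense();print(s); print(R.from_rotvec(s['ee_rot']).as_matrix().round(3))
E
```

```text
pics
[[0.176, 0.874, -0.453, -0.11], [-0.984, 0.163, -0.068, -0.098], [0.014, 0.458, 0.889, 1.33], [0.0, 0.0, 0.0, 1.0]] [[475.4, 0.0, 315.8], [0.0, 475.4, 200.1], [0.0, 0.0, 1.0]]
[[-0.336, 0.875, -0.348, -0.006], [-0.942, -0.31, 0.132, 0.18], [0.007, 0.372, 0.928, 1.531], [0.0, 0.0, 0.0, 1.0]] [[490.3, 0.0, 318.5], [0.0, 490.3, 200.1], [0.0, 0.0, 1.0]]
{'clock': 0.1, 'qpos': array([-1.35184431,  0.6292545 ,  0.03843389,  1.51825229, -0.02701115,
        0.9962921 , -0.01999656]), 'joint_velocities': array([-0.00104575, -0.00140283, -0.00047125, -0.00315756, -0.00097989,
       -0.00088463, -0.00014439]), 'effort': array([ 3.94624978e-03, -5.64528036e+01,  1.23092070e+00, -1.93970633e+01,
        1.12842044e-02,  5.44783892e-03, -3.23711085e-06]), 'tool_pos': array([0.18240812, 0.62332269, 0.23848529]), 'ee_rot': array([-4.45733631e-01, -3.10956894e+00,  2.62603551e-03]), 'wrist_force': array([-0.35190013, -0.69467282,  0.10175975]), 'ft_torque': array([-0.00990017,  0.02025023,  0.04654911]), 'finger_force': 0.0, 'grip_width': 0.08478000425928173}
[[-0.96   0.281 -0.   ]
 [ 0.281  0.96  -0.002]
 [-0.    -0.002 -1.   ]]
```

View pics/s1.png

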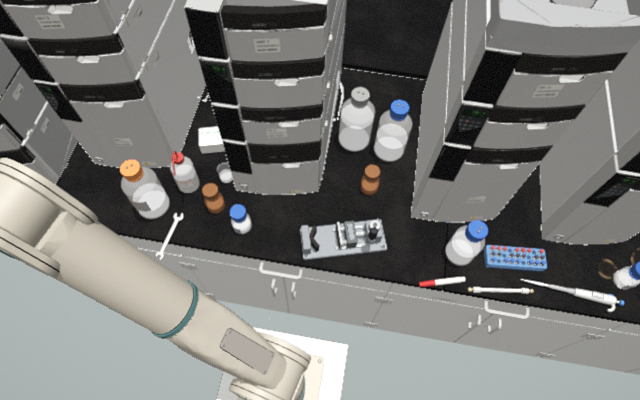

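View pics/t1.png

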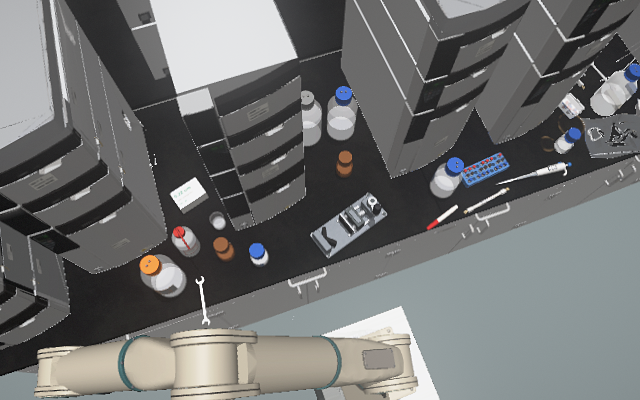

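Scene picture: the small blue-capped bottle is at (240,218) and the clamp at (343,238). The look-alikes are brown bottles at (213,198) and (370,180), big blue-capped bottles at (393,130) and (468,242), and a blue-capped one far right at (628,275). In the top picture the bottle is at (258,252), the clamp at (349,225) and the far-right one at (568,138). I choose the small clear one at scene (240,218), beside the beaker (224,173), and check it in a crop.

```bash
python3 - <<'E'
from h import *
a=load('scene')['frame'];b=load('top')['frame']
c=lambda f,x,y,w,h:cv2.resize(f[y:y+h,x:x+w],None,fx=4,fy=4,interpolation=cv2.INTER_CUBIC)
top=np.hstack([c(a,295,205,100,65),c(b,305,190,100,65)])
bot=np.hstack([c(a,200,180,100,65),c(b,210,220,100,65)])
cv2.imwrite('pics/c1.png',np.vstack([top,bot])[:,:,::-1])
for n,u,v,z in[('scene',238,212,.108),('top',257,247,.108)]: print(onz(load(n),u,v,z))
E
```

```text
[0.43488169 0.20734071 0.108     ]
[0.44590212 0.20446103 0.108     ]
```

View pics/c1.png

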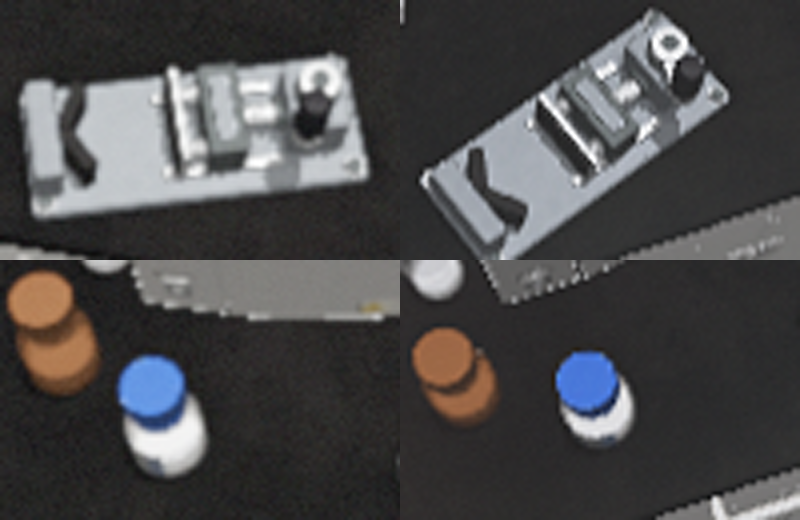

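```bash
cat > fit.py <<'E'
from h import *
from scipy.optimize import least_squares
a=load('scene');b=load('top')
f=lambda p:np.concatenate([(proj(d,[[p[0],p[1],.108]])[0]-uv) for d,uv in((a,(237.6,209.8)),(b,(256.3,249.2)))])
s=least_squares(f,[.44,.205]);print('bottle',s.x,s.fun)
# clamp corners
C=np.array([[63,-50,8],[-185,-50,8],[-185,50,15],[63,50,15]])/1000.
uva=np.array([[304.2,258.7],[387,250],[381.2,219.2],[np.nan]*2]);uvb=np.array([[329.2,254.5],[386.7,214.2],[368.7,193],[310.75,235]])
def W(p,P): c,s=np.cos(p[2]),np.sin(p[2]);P=np.atleast_2d(P);return np.c_[p[0]+c*P[:,0]-s*P[:,1],p[1]+s*P[:,0]+c*P[:,1],P[:,2]]
best=None
for flip in(1,-1):
  def g(p):
    Q=C*[1,flip,1]; r=np.r_[proj(a,W(p,Q))-uva,proj(b,W(p,Q))-uvb].ravel();return r[~np.isnan(r)]
  s=least_squares(g,[.45,.05,1.6]);print(flip,s.x,s.cost,s.fun.round(1))
  if best is None or s.cost<best.cost:best=s
p=best.x;np.save('clamp.npy',p)
print('seat',W(p,[0,0,.015]),'axis',W(p,[-.148,0,.115]))
for d,uv in((a,(374.2,229.2)),(b,(377,207))):
  h=onz(d,*uv,.141);print('handle',h,np.linalg.norm(h[:2]-W(p,[-.148,0,0])[0,:2]))
E
python3 fit.py
```

```text
bottle [0.4406976  0.20933335] [ 0.231185    0.28266543 -0.33731709 -0.11365803]
1 [ 0.41118153 -0.05213271  2.0051497 ] 2904.122075758489 [ -3.6 -20.8  -8.  -30.7   8.6  28.7 -14.7 -12.  -19.6 -21.1  20.6  19.2
  25.8  28.4]
-1 [ 0.43285693 -0.04351356  1.8690544 ] 10.815080407220202 [ 0.3  0.2  0.3 -0.3  0.3 -0.7 -1.   3.5  1.1  0.4  0.4 -1.5 -1.1 -1.5]
seat [[ 0.43285693 -0.04351356  0.015     ]] axis [[ 0.47634756 -0.18497933  0.115     ]]
handle [ 0.43749434 -0.1793427   0.141     ] 0.0392599646774733
handle [ 0.43439113 -0.17714935  0.141     ] 0.04268079723351785
```

```bash
sed -i 's/uvb=np.array(\[\[329.2,254.5\]/uvb=np.array([[np.nan]*2/; s/for flip in(1,-1)/for flip in(-1,)/' fit.py
cat >> fit.py <<'E'
for d in(a,b):print('hub px',proj(d,W(p,[-.148,0,.1])),'jawface',proj(d,W(p,np.array([[-.044,.037,.06],[-.044,-.037,.06]]))))
hh=np.array([.436,-.178]);v=hh-W(p,[-.148,0,0])[0,:2];print('crank angle world deg',np.degrees(np.arctan2(v[1],v[0])),'clamp-x dir',np.degrees(p[2]))
t=tool([*s.x[:2],0])
print(tool([.4407,.2093,.20]))
E
python3 fit.py
```

```text
bottle [0.4406976  0.20933335] [ 0.231185    0.28266543 -0.33731709 -0.11365803]
-1 [ 0.43043092 -0.04261116  1.87636407] 2.742383486357285 [ 0.   1.  -0.   0.  -0.3 -0.4  1.   0.8  0.1 -1.  -1.1 -0.6]
seat [[ 0.43043092 -0.04261116  0.015     ]] axis [[ 0.47495445 -0.18375525  0.115     ]]
handle [ 0.43749434 -0.1793427   0.141     ] 0.03771910527712149
handle [ 0.43439113 -0.17714935  0.141     ] 0.04109769665101841
hub px [[375.55310904 223.40595965]] jawface [[340.585147   244.86355831]
 [336.77720765 221.58864476]]
hub px [[372.54928813 199.69579483]] jawface [[353.20922494 231.51655894]
 [338.76967227 213.94709297]]
crank angle world deg 171.59574518314628 clamp-x dir 107.50774228752533
[-36.41956875 -32.47282492   3.90340968]
```

```bash
python3 - <<'E'
from h import *
a=load('scene');b=load('top')
print('brown top',onz(a,210.5,189,.1),onz(b,221,243,.1))
print('beaker',onz(a,226,180,0.),'wash',onz(a,188,188,0),'orange',onz(a,153,210,0))
print('cab corners',onz(a,233,192,0),onz(a,322,192,0),onz(b,305,208,0),onz(b,238,230,0))
print('brown2',onz(a,371,187,.03))
print('wash spout',onz(a,178,155,.215),onz(b,180,232,.215))
E
```

```text
brown top [0.49654094 0.30756822 0.1       ] [0.49701362 0.30458635 0.1       ]
beaker [0.58673688 0.30074231 0.        ] wash [0.53618197 0.41194882 0.        ] orange [0.44124031 0.4958236  0.        ]
cab corners [0.54844453 0.2675074  0.        ] [ 0.60027267 -0.00990381  0.        ] [0.55628448 0.01520029 0.        ] [0.55658554 0.24829193 0.        ]
brown2 [ 0.62994372 -0.15961404  0.03      ]
wash spout [0.5268923  0.38776419 0.215     ] [0.52657961 0.3962678  0.215     ]
```

```bash
python3 -m jog '[[-36.4,-32.5,0,0,0,48],[-36.4,-32.5,0,0,0,48],[-36.4,-32.5,0,0,0,48],[-36.4,-32.5,0,0,0,48],[-36.4,-32.5,0,0,0,48],[-36.4,-32.5,0,0,0,48],[-36.4,-32.5,0,0,0,48],[-36.4,-32.5,0,0,0,48],[-36.4,-32.5,0,0,0,48],[-36.4,-32.5,0,0,0,48],[-36.4,-32.5,0,0,0,48],[-36.4,-32.5,0,0,0,48]]' 8.5 40
python3 - <<'E'
from h import *
print(tool([.4407,.2093,.15]),R.from_rotvec(manip.sense()['ee_rot']).as_matrix().round(3).tolist(),manip.sense()['qpos'].round(2))
E
```

```text
clock: 1.3
tool_pos: [0.4407, 0.2089, 0.2391]
ee_rot: [-1.675, -2.657, 0.001]
wrist_force: [-0.0, 1.5, 0.6]
grip_width: 0.0851
finger_force: 0.0
[0.04016704 0.0204976  8.9116707 ] [[-0.431, 0.902, -0.001], [0.902, 0.431, -0.0], [0.0, -0.001, -1.0]] [-0.71  0.41  0.3   1.96 -0.17  0.79  0.12]
```

```bash
python3 -m jog '[[0,0,4,0,0,0],[0,0,8,0,0,0],[0,0,10,0,0,0],[0,0,10,0,0,0],[0,0,10,0,0,0]]'
python3 - <<'E'
from h import *
a=shot('scene','s2.png')['frame'];b=shot('top','t2.png')['frame']
c=lambda f,x,y:cv2.resize(f[y:y+100,x:x+100],None,fx=4,fy=4,interpolation=cv2.INTER_CUBIC)
cv2.imwrite('pics/c2.png',np.hstack([c(a,190,160),c(b,210,190)])[:,:,::-1])
E
```

```text
clock: 1.8
tool_pos: [0.4402, 0.2108, 0.1394]
ee_rot: [-1.669, -2.661, 0.0]
wrist_force: [-0.2, 0.3, -0.4]
grip_width: 0.0849
finger_force: 0.0
```

View pics/c2.png

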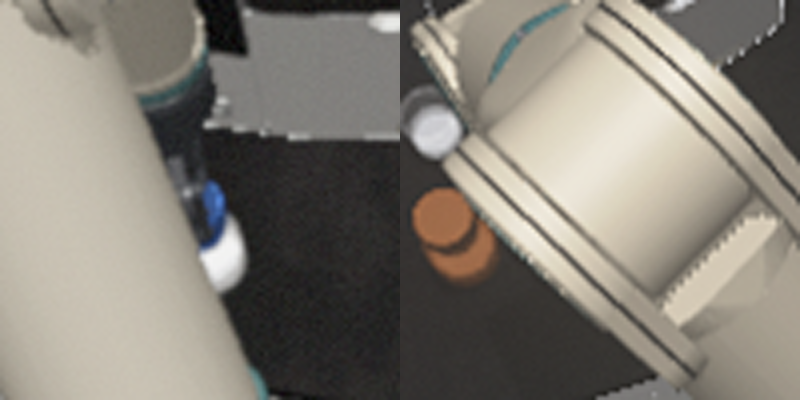

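The view shows the bottle mostly hidden by the arm, with the cap at scene (243,213) beneath the fingers and clear space around it. I go down and grip.

```bash
python3 -m jog '[[0,0,2,0,0,0],[0,0,4,0,0,0],[0,0,5.6,0,0,0],[0,0,5.6,0,0,0]]' && python3 -m jog '[[0,0,0,0,0,0],[0,0,0,0,0,0],[0,0,0,0,0,0],[0,0,0,0,0,0],[0,0,0,0,0,0],[0,0,0,0,0,0],[0,0,0,0,0,0],[0,0,0,0,0,0]]' 3 40
```

```text
clock: 2.3
tool_pos: [0.4403, 0.2099, 0.0831]
ee_rot: [-1.671, -2.659, 0.001]
wrist_force: [-0.5, -1.2, -0.1]
grip_width: 0.0847
finger_force: 0.0
clock: 3.1
tool_pos: [0.4412, 0.21, 0.0846]
ee_rot: [1.672, 2.659, 0.003]
wrist_force: [-1.2, -1.0, 6.8]
grip_width: 0.0451
finger_force: 40.0
```

```bash
python3 -m jog '[[0,0,-3,0,0,0],[0,0,-7,0,0,0],[0,0,-10,0,0,0],[0,0,-10,0,0,0]]'
python3 - <<'E'
from h import *
print(tool([.4316,-.0464,.184]),manip.sense()['grip_width'])
E
```

```text
clock: 3.5
tool_pos: [0.4431, 0.2107, 0.1872]
ee_rot: [1.67, 2.656, 0.012]
wrist_force: [1.5, 0.9, -3.0]
grip_width: 0.0451
finger_force: 42.8
[-22.67784143 -12.17779133   0.208251  ] 0.045058688838840934
```

```bash
python3 -m jog '[[-3,-1.6,0,0,0,4],[-7,-3.7,0,0,0,9],[-11,-5.9,0,0,0,15],[-15,-8,0,0,0,20],[-19,-10.2,0,0,0,26],[-21.7,-11.7,0,0,0,31],[-22.6,-12.1,0,0,0,31],[-22.6,-12.1,0,0,0,31],[-22.6,-12.1,0,0,0,31],[-22.6,-12.1,0,0,0,31]]'
python3 - <<'E'
from h import *
p=np.load('clamp.npy')
print(tool([.4316,-.0464,.184]),R.from_rotvec(manip.sense()['ee_rot']).as_matrix().round(3).tolist())
a=shot('scene','s3.png')['frame'];b=shot('top','t3.png')['frame']
c=lambda f,x,y:cv2.resize(f[y:y+100,x:x+100],None,fx=4,fy=4,interpolation=cv2.INTER_CUBIC)
cv2.imwrite('pics/c3.png',np.hstack([c(a,280,180),c(b,290,160)])[:,:,::-1])
E
```

```text
clock: 4.5
tool_pos: [0.4295, -0.0447, 0.183]
ee_rot: [-2.318, -2.119, -0.0]
wrist_force: [-0.1, 0.0, -2.7]
grip_width: 0.0451
finger_force: 42.7
[-0.15485838  0.22944267 -0.10192462] [[0.089, 0.996, -0.001], [0.996, -0.089, 0.001], [0.001, -0.001, -1.0]]
```

View pics/c3.png

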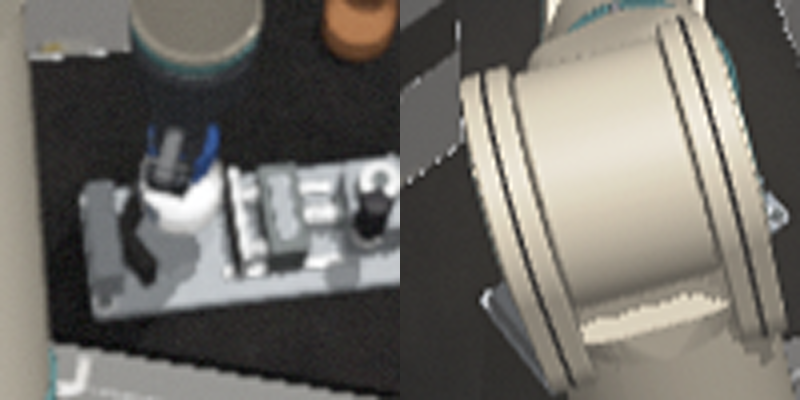

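The scene crop shows the held bottle at about (325,230), over the bed between the V jaw (313,238) and the moving jaw (340,235). I correct by 2 mm and lower it.

```bash
python3 -m jog '[[-0.1,0.2,0,0,0,0],[-0.1,0.2,2,0,0,0],[-0.1,0.2,4,0,0,0],[-0.1,0.2,5.5,0,0,0],[-0.1,0.2,6.5,0,0,0],[-0.1,0.2,7,0,0,0],[-0.1,0.2,7,0,0,0]]'
python3 - <<'E'
from h import *
print(tool([.4316,-.0464,.0995]))
a=shot('scene','s4.png')['frame']
cv2.imwrite('pics/c4.png',cv2.resize(a[190:270,290:390],None,fx=6,fy=6,interpolation=cv2.INTER_CUBIC)[:,:,::-1])
E
```

```text
clock: 5.3
tool_pos: [0.4314, -0.0476, 0.113]
ee_rot: [-2.322, -2.116, 0.001]
wrist_force: [-0.3, 0.6, -2.3]
grip_width: 0.0449
finger_force: 42.8
[0.11850777 0.01117056 1.34881052]
```

View pics/c4.png

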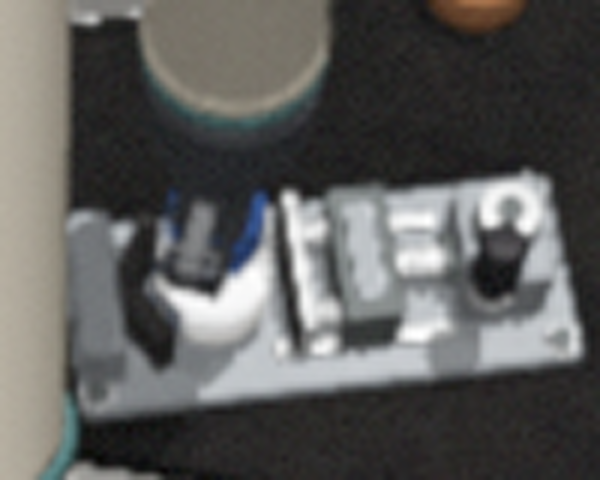

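The bottle's bottom, at about scene (327,247), sits between the V jaw and the moving jaw, with no side force. I lower the rest.

```bash
python3 -m jog '[[0,0,0.5,0,0,0],[0,0,1,0,0,0],[0,0,1.2,0,0,0],[0,0,1.3,0,0,0],[0,0,1.3,0,0,0]]'
```

```text
clock: 5.85
tool_pos: [0.4314, -0.0477, 0.1002]
ee_rot: [-2.322, -2.116, 0.0]
wrist_force: [-0.3, -0.3, -2.1]
grip_width: 0.0449
finger_force: 42.8
```

```bash
python3 -m jog '[[0,0,0.1,0,0,0],[0,0,0.1,0,0,0]]'
```

```text
clock: 6.05
tool_pos: [0.4315, -0.0477, 0.0996]
ee_rot: [2.322, 2.116, 0.001]
wrist_force: [-0.4, -0.7, 1.3]
grip_width: 0.0448
finger_force: 43.2
```

Contact came at the expected height, so the bottle is standing on the bed. I release and rise.

```bash
python3 -m jog '[[0,0,0,0,0,0],[0,0,0,0,0,0],[0,0,0,0,0,0],[0,0,0,0,0,0],[0,0,0,0,0,0]]' 7 40 && python3 -m jog '[[0,0,-1,0,0,0],[0,0,-3,0,0,0],[0,0,-6,0,0,0],[0,0,-10,0,0,0],[0,0,-10,0,0,0]]'
python3 - <<'E'
from h import *
d=shot('scene','s5.png');a=d['frame']
print(tool([.436,-.178,.20]))
cv2.imwrite('pics/c5.png',cv2.resize(a[190:270,290:390],None,fx=6,fy=6,interpolation=cv2.INTER_CUBIC)[:,:,::-1])
E
```

```text
clock: 6.55
tool_pos: [0.4314, -0.0476, 0.0993]
ee_rot: [2.322, 2.116, -0.0]
wrist_force: [-0.5, -0.5, -0.1]
grip_width: 0.0705
finger_force: 0.0
clock: 7.05
tool_pos: [0.4342, -0.0483, 0.2036]
ee_rot: [2.318, 2.112, 0.01]
wrist_force: [0.8, -0.2, -0.0]
grip_width: 0.07
finger_force: 0.0
[-12.94165862   1.50076282   0.18169761]
```

View pics/c5.png

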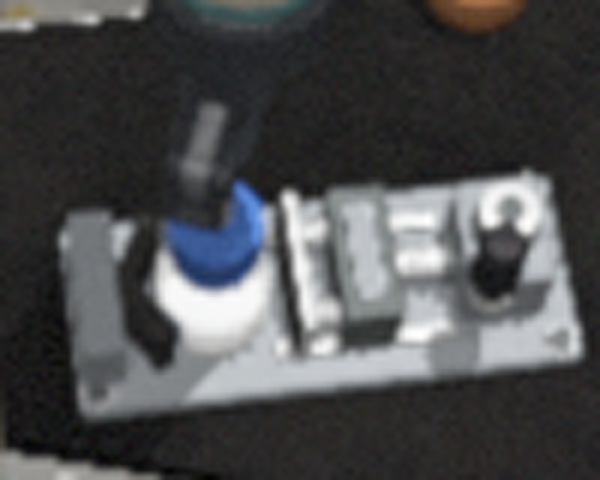

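```bash
python3 -m jog '[[-3,0.3,0,0,0,0],[-7,0.8,0,0,0,0],[-11,1.2,0,0,0,0],[-13,1.5,0,0,0,0],[-13,1.5,0,0,0,0],[-13,1.5,0,0,0,0]]' 5.5 40
python3 - <<'E'
from h import *
d=load('scene');print('big',onz(d,468,229,.182),onz(load('top'),455,165,.182))
print('hub',onz(d,374.6,224.3,.1))
print(tool([.435,-.178,.112]),manip.sense()['qpos'].round(2))
E
```

```text
clock: 7.7
tool_pos: [0.4335, -0.1779, 0.1987]
ee_rot: [-2.321, -2.114, 0.001]
wrist_force: [0.4, 0.2, 0.4]
grip_width: 0.0549
finger_force: 0.0
big [ 0.46459516 -0.42233257  0.182     ] [ 0.4691102  -0.44700472  0.182     ]
hub [ 0.47168354 -0.18141692  0.1       ]
[-8.17953769e-03  1.69864397e-01  8.66473565e+00] [ 0.03  0.47  0.42  2.06 -0.3   0.68  0.56]
```

```bash
python3 -m jog '[[0,0.15,2,0,0,0],[0,0.15,4,0,0,0],[0,0.15,5.5,0,0,0],[0,0.15,6.5,0,0,0],[0,0.15,7.5,0,0,0],[0,0.15,8.2,0,0,0],[0,0.15,8.6,0,0,0],[0,0.15,8.6,0,0,0]]' && python3 -m jog '[[0,0,0,0,0,0],[0,0,0,0,0,0],[0,0,0,0,0,0],[0,0,0,0,0,0],[0,0,0,0,0,0],[0,0,0,0,0,0]]' 1 40
python3 - <<'E'
from h import *
s=manip.sense();print(s['tool_pos'],s['wrist_force'],R.from_rotvec(s['ee_rot']).as_matrix().round(3).tolist())
E
```

```text
clock: 8.5
tool_pos: [0.4357, -0.1785, 0.113]
ee_rot: [-2.322, -2.116, 0.0]
wrist_force: [0.3, -0.3, -0.0]
grip_width: 0.0547
finger_force: 0.0
clock: 9.1
tool_pos: [0.4363, -0.1788, 0.1138]
ee_rot: [2.321, 2.115, 0.001]
wrist_force: [-0.6, 0.3, 5.4]
grip_width: 0.0241
finger_force: 39.3
[ 0.43634294 -0.17881122  0.11381782] [-0.60793439  0.33763081  5.35704077] [[0.093, 0.996, 0.001], [0.996, -0.093, -0.0], [-0.0, 0.001, -1.0]]
```

```bash
python3 -m jog '[[0.69,0.09,0,0,0,0],[1.36,0.29,0,0,0,0],[1.98,0.61,0,0,0,0],[2.54,1.03,0,0,0,0],[2.54,1.03,0,0,0,0]]'
python3 - <<'E'
from h import *
s=manip.sense();print(s['tool_pos'],s['wrist_force'])
# rows for the circle
for t in range(0,361,20):
    r=R.from_euler('z',t,degrees=True).apply([.15,-4,0]);print(t,r[:2].round(2))
E
```

```text
clock: 9.6
tool_pos: [0.4489, -0.1536, 0.1138]
ee_rot: [2.321, 2.117, 0.001]
wrist_force: [-0.7, 1.3, 7.4]
grip_width: 0.0237
finger_force: 39.6
[ 0.44889783 -0.15364658  0.11380476] [-0.6614771   1.27310303  7.41062139]
0 [ 0.15 -4.  ]
20 [ 1.51 -3.71]
40 [ 2.69 -2.97]
60 [ 3.54 -1.87]
80 [ 3.97 -0.55]
100 [3.91 0.84]
120 [3.39 2.13]
140 [2.46 3.16]
160 [1.23 3.81]
180 [-0.15  4.  ]
200 [-1.51  3.71]
220 [-2.69  2.97]
240 [-3.54  1.87]
260 [-3.97  0.55]
280 [-3.91 -0.84]
300 [-3.39 -2.13]
320 [-2.46 -3.16]
340 [-1.23 -3.81]
360 [ 0.15 -4.  ]
```

```bash
python3 -m jog '[[0.85,1.10,0,0,0,0],[1.28,2.42,0,0,0,0],[1.22,3.81,0,0,0,0],[0.70,5.10,0,0,0,0],[-0.23,6.13,0,0,0,0],[-1.46,6.78,0,0,0,0],[-2.84,6.97,0,0,0,0],[-4.20,6.68,0,0,0,0],[-5.38,5.94,0,0,0,0],[-5.38,5.94,0,0,0,0]]'
python3 - <<'E'
from h import *
s=manip.sense();print(s['tool_pos'],s['wrist_force'])
E
```

```text
clock: 10.6
tool_pos: [0.5014, -0.2141, 0.1138]
ee_rot: [-2.323, -2.113, 0.0]
wrist_force: [-2.4, -0.6, 7.6]
grip_width: 0.0237
finger_force: 39.6
[ 0.50139302 -0.21410982  0.11383254] [-2.44593411 -0.56055973  7.55314737]
```

```bash
python3 -m jog '[[-0.85,-1.10,0,0,0,0],[-1.28,-2.42,0,0,0,0],[-1.22,-3.81,0,0,0,0],[-0.70,-5.10,0,0,0,0],[0.23,-6.13,0,0,0,0],[1.46,-6.78,0,0,0,0],[2.84,-6.97,0,0,0,0],[4.20,-6.68,0,0,0,0],[5.38,-5.94,0,0,0,0],[5.38,-5.94,0,0,0,0]]' && python3 -m jog '[[0.85,1.10,0,0,0,0],[1.28,2.42,0,0,0,0],[1.22,3.81,0,0,0,0],[0.70,5.10,0,0,0,0],[-0.23,6.13,0,0,0,0],[-1.46,6.78,0,0,0,0],[-2.84,6.97,0,0,0,0],[-4.20,6.68,0,0,0,0],[-5.38,5.94,0,0,0,0],[-5.38,5.94,0,0,0,0]]'
python3 - <<'E'
from h import *
d=shot('scene','s6.png')['frame'];e=shot('top','t6.png')['frame']
c=lambda a,x,y:cv2.resize(a[y:y+100,x:x+100],None,fx=4,fy=4,interpolation=cv2.INTER_CUBIC)
cv2.imwrite('pics/c6.png',np.hstack([c(d,290,180),c(e,300,170)])[:,:,::-1])
E
```

```text
clock: 11.6
tool_pos: [0.45, -0.1525, 0.1138]
ee_rot: [2.318, 2.118, 0.002]
wrist_force: [2.3, 0.7, 7.5]
grip_width: 0.0238
finger_force: 40.4
clock: 12.6
tool_pos: [0.5019, -0.2136, 0.1138]
ee_rot: [-2.323, -2.114, 0.0]
wrist_force: [-0.1, -2.9, 8.2]
grip_width: 0.0235
finger_force: 40.4
```

View pics/c6.png

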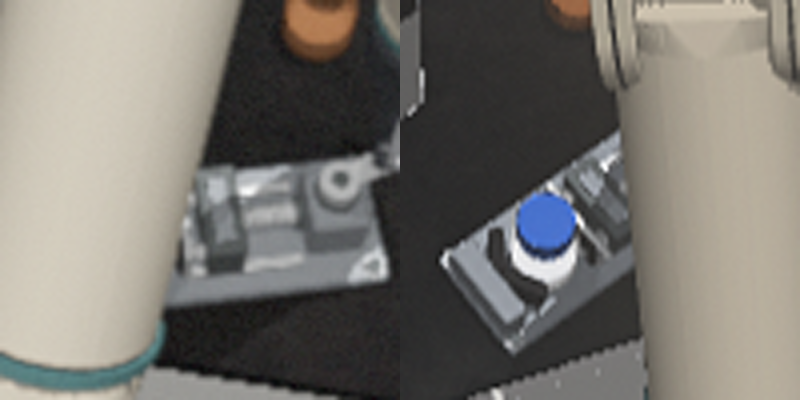

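Scene crop: the crank hub is at (375,225) with its arm pointing up-right to the gripper, and the carriage's top at (346,233) shows no tab yet. Top crop: the bottle is upright between the jaws at (437,227). The crank is at about 12.1 rad, so I carry on to about 14.9.

```bash
python3 -m jog '[[-0.85,-1.10,0,0,0,0],[-1.28,-2.42,0,0,0,0],[-1.22,-3.81,0,0,0,0],[-0.70,-5.10,0,0,0,0],[0.23,-6.13,0,0,0,0],[1.46,-6.78,0,0,0,0],[2.84,-6.97,0,0,0,0],[4.20,-6.68,0,0,0,0],[4.20,-6.68,0,0,0,0],[4.20,-6.68,0,0,0,0]]'
python3 - <<'E'
from h import *
s=manip.sense();h=s['tool_pos'][:2]-[.4755,-.184];print(np.linalg.norm(h),np.degrees(np.arctan2(h[1],h[0])))
d=shot('scene','s7.png')['frame'];e=shot('top','t7.png')['frame']
c=lambda a,x,y:cv2.resize(a[y:y+80,x:x+80],None,fx=5,fy=5,interpolation=cv2.INTER_CUBIC)
cv2.imwrite('pics/c7.png',np.hstack([c(d,300,190),c(e,310,175)])[:,:,::-1])
E
```

```text
clock: 13.7
tool_pos: [0.441, -0.1636, 0.1138]
ee_rot: [2.32, 2.118, 0.002]
wrist_force: [2.2, 0.5, 7.8]
grip_width: 0.0235
finger_force: 40.5
0.0400799050614023 149.47280988729042
```

View pics/c7.png

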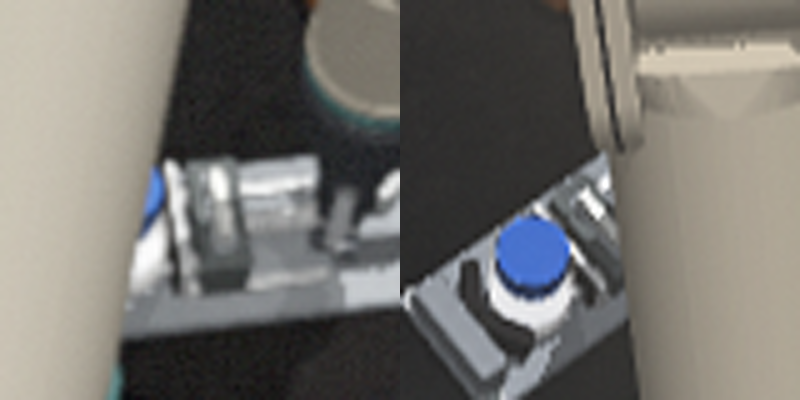

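The crank is at about 14.97 rad. The scene crop shows a bright plate on the carriage at about (344,230), so the tab is emerging. I add 15° for margin, well inside the half-turn limit, then release and back off to look with a clear view.

```bash
python3 -m jog '[[0.3,0.15,0,0,0,0],[0.6,0.32,0,0,0,0],[0.91,0.52,0,0,0,0],[0.91,0.52,0,0,0,0]]' && python3 -m jog '[[0,0,0,0,0,0],[0,0,0,0,0,0],[0,0,0,0,0,0],[0,0,0,0,0,0]]' 5 && python3 -m jog '[[0,0,-2,0,0,0],[0,0,-5,0,0,0],[0,0,-9,0,0,0],[4,0,-11,0,0,0],[8,0,-11,0,0,0],[12,0,-11,0,0,0],[16,0,-11,0,0,0],[20,0,-11,0,0,0],[24,0,-11,0,0,0],[24,0,-11,0,0,0]]'
python3 - <<'E'
from h import *
d=shot('scene','s8.png')['frame'];e=shot('top','t8.png')['frame']
c=lambda a,x,y:cv2.resize(a[y:y+80,x:x+80],None,fx=5,fy=5,interpolation=cv2.INTER_CUBIC)
cv2.imwrite('pics/c8.png',np.hstack([c(d,315,190),c(e,320,175)])[:,:,::-1])
E
```

```text
clock: 14.2
tool_pos: [0.4461, -0.1564, 0.1137]
ee_rot: [2.321, 2.116, -0.0]
wrist_force: [1.3, -1.9, 9.6]
grip_width: 0.024
finger_force: 40.6
clock: 14.6
tool_pos: [0.4453, -0.1561, 0.1129]
ee_rot: [-2.32, -2.115, 0.001]
wrist_force: [1.4, 0.4, -0.6]
grip_width: 0.0499
finger_force: 0.0
clock: 15.6
tool_pos: [0.4679, 0.0887, 0.2227]
ee_rot: [-2.31, -2.125, -0.001]
wrist_force: [0.0, 0.1, -1.2]
grip_width: 0.05
finger_force: 0.0
```

View pics/c8.png

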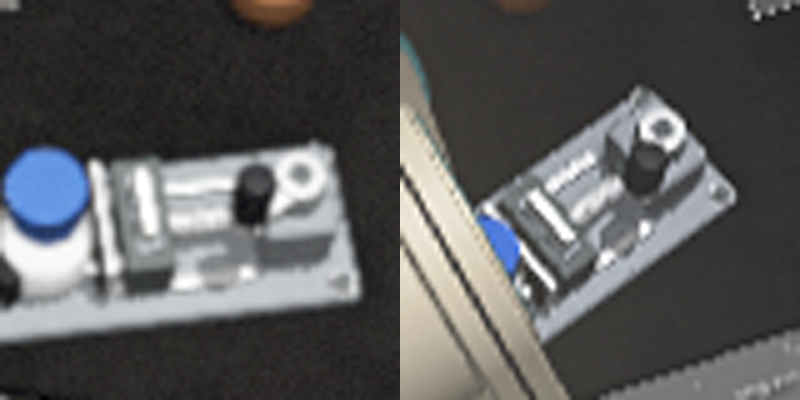

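```bash
python3 - <<'E'
from h import *
from scipy.optimize import least_squares
a=load('scene');b=load('top');p=np.load('clamp.npy');c,s=np.cos(p[2]),np.sin(p[2])
def tri(u,v):
    r=least_squares(lambda P:np.r_[proj(a,P)[0]-u,proj(b,P)[0]-v],[.45,-.13,.06]);P=r.x;d=P[:2]-p[:2]
    return np.r_[c*d[0]+s*d[1],-s*d[0]+c*d[1],P[2]].round(4),r.fun.round(1)
print('slot',tri((350.6,232.9),(354.6,215.4)))
def cen(f,x0,x1,y0,y1):
    g=f[y0:y1,x0:x1].min(2).astype(float);y,x=np.nonzero(g>185);w=g[y,x]-170
    print(g.max(),len(x),x.min()+x0,x.max()+x0,y.min()+y0,y.max()+y0);return (np.average(x,weights=w)+x0,np.average(y,weights=w)+y0)
u=cen(a['frame'],340,347,221,240);v=cen(b['frame'],343,358,211,225)
print(u,v,'tab',tri(u,v))
print(a['frame'][221:240,338:350].min(2))
for x in(.0,): 
  for z in(.055,.065,.07,.081):
    print(z,proj(a,[[p[0]+c*-.0775,p[1]+s*-.0775,z]]).round(1),proj(b,[[p[0]+c*-.0775,p[1]+s*-.0775,z]]).round(1))
E
```

```text
slot (array([-0.0826, -0.0038,  0.0465]), array([ 0.6, -0.7, -0.2,  0.9]))
255.0 51 342 346 223 239
253.0 50 344 357 211 224
(np.float64(343.85947179654386), np.float64(229.93381154222368)) (np.float64(350.7566415218104), np.float64(216.7202361429977)) tab (array([-0.0587,  0.002 ,  0.0874]), array([ 0.5, -0.6, -0.2,  0.9]))
[[ 46  51  52  53  60  65  73  86  73  44  29  37]
 [101 102 104 106 118 124 123 126 113  88  83  97]
 [135 138 136 144 184 199 166 135 129 146 154 161]
 [133 139 155 168 229 246 209 149 134 167 188 190]
 [131 142 179 182 242 255 237 181 134 150 182 194]
 [124 142 179 174 240 255 247 197 138 152 206 220]
 [121 137 149 157 239 255 255 208 144 165 234 249]
 [119 134 121 138 226 254 255 214 142 152 212 228]
 [112 132 115 137 192 244 255 216 144 132 160 170]
 [106 131 123 144 172 242 255 222 156 131 165 185]
 [ 96 129 130 132 153 241 255 239 187 138 151 176]
 [ 86 131 141 146 153 241 255 250 200 144 156 194]
 [ 75 125 141 151 154 231 255 253 206 144 171 231]
 [ 70 116 136 126 132 199 248 255 212 143 160 235]
 [ 76 110 133 117 122 176 243 255 214 143 140 200]
 [ 85 106 131 121 123 157 218 232 196 146 133 149]
 [ 90  99 132 133 142 142 146 158 173 158 135 116]
 [ 92  88 131 142 163 167 163 169 191 167 142 122]
 [116  75 123 140 163 186 187 180 180 156 137 128]]
0.055 [[349.9 232.5]] [[354.  217.2]]
0.065 [[350.2 231.1]] [[354.3 216.2]]
0.07 [[350.3 230.4]] [[354.4 215.6]]
0.081 [[350.6 228.9]] [[354.7 214.4]]
```

The clear view shows the bare plate standing on the carriage, at scene (344,230) and top (351,217). The bottle is held upright at scene (324,230). Compared with where a flush slot would appear now, the plate is 3.3 px higher in the scene view and 1.9 px higher in the top view, which is about 16 mm or more. The tab is therefore fully up, with the crank at about 15.2 rad.

```bash
python3 -c "
from cell import order
print(order.hand_in())"
```

```text
the job is handed in; nothing more can be done
None
```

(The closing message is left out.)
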